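Open the mouthpiece tub at the breath-test bench

ROBOT

A 7-joint arm with a two-finger parallel gripper is mounted at the origin on the work surface. World frame = base frame: x ahead of the robot, y to its left, z up, the work surface at z = 0. Lengths are in m, angles in rad, forces in N, time in s.
With the tool pointing down it reaches from about 0.425 to 0.925 m from the base axis. Payload 6.8 kg.
Tool frame: the origin (TCP) lies on the front face of the gripper's body, between the roots of the fingers; the fingertips stand 73 mm ahead of it and the grasp point (between the pads) lies 54 mm ahead of it (env.nose_length is the distance from the TCP to the fingertips, in m); z points along the fingers, y is the direction in which the jaws open and shut (so a half turn about z gives the same grasp; the last joint's range is limited). The gripper opens to 85 mm and grips with 20 to 120 N. Pads are 22 mm wide; open, the fingers measure 114 mm over their backs; the gripper's body (76 mm by 85 mm) begins 54 mm behind the grasp point. The pads swing forward as they close: fully open they stand 13 mm farther back than shut.
Start: joints at [-1.37, 0.477, 0.022, 1.555, -0.011, 1.109, -0.083], TCP at [0.205, 0.643, 0.304] pointing down, gripper open.
Joint ranges: [-2.96, 2.96], [-0.34, 2.1], [-1.41, 1.46], [0.24, 2.44], [-1.37, 4.51], [0.17, 1.92], [-2.96, 2.96]. Speed limits (rad/s): [2.39, 2.39, 3.14, 3.14, 3.14, 3.14, 3.14].

INTERFACE

Orientations are given as a unit quaternion [w, x, y, z].
In Python, from cell import env, kin, camera, calibration, job gives the robot as it stands. The module is installed in compiled form; this text tells all that it offers. Calls block until the motion is done:
- env.reach(position, orientation): joint-space move of the TCP to a pose.
- env.movel(position, velocity=0.15, rot=None, stop_force=None): straight line of the TCP; rot=None keeps the orientation; velocity is the mean speed in m/s. With stop_force (N) it stops when the force on the tool has changed by that much, and returns True; else False.
- env.goto_joints(angles): joint-space move.
- env.grip(opening, f_grip=None): finger opening in m; f_grip is the grip in N (None keeps the last); returns when the fingers have stopped.
- env.dwell(seconds).
- kin.inverse_kinematics(position, orientation): joint angles nearest the present ones, or None.
- env.get_state(): the state.
- camera(name): name is "scene" or "top" or "wrist"; returns (picture, depth): 384x512x3 uint8, blue, green, red; 384x512 float32, m along the optical axis (not along the pixel's ray), 0 where there is no reading.
- calibration(name): a dict with "fx", "fy", "cx", "cy" (pixels), "k1" (the pictures are not rectified: a ray, as slopes to the right and down, at radius r is drawn at 1 + k1 r^2 times it, then the intrinsics apply), "rvec" (rotation vector, rad) and "tvec" (3), from world to camera coordinates, as OpenCV has them. Camera axes: x right, y down, z forward; pixel columns grow to the right and rows downward; lengths in m; the calibration is good to about 2 mm. A picture is of the moment at which its call begins: read the wrist's pose just before it. calibration takes no time and is no camera call; for the wrist camera it gives the pose at the moment of the call.
A pose or a line that the arm cannot do raises env.PlanningError and nothing moves.
- job.job_done(): hands the job in, once; it reports no verdict.
The state is a dict: "time": time; "qpos": joint angles; "joint_velocities": joint speeds; "joint_torque": joint torques, N m; "tcp_pos": TCP position; "orientation": TCP orientation; "force": force on the tool from outside, world axes, zero at the start; "torque": the same for the moment, N m; "opening": finger opening in m.
Only numpy, scipy, OpenCV 4.12 (cv2) and the standard library are available. Lean on these libraries where they do the work, as an engineer would, in place of code of your own. Each camera call takes 0.05 s, during which the arm holds its last target.

TASK

Open the blue-lidded tub of mouthpieces: take the lid by its grip tab, tip that side up by 15 to 20 degrees with the opposite edge still on the tub's rim, then lift the lid off and set it down gently (do not drop it), flat and right way up, on the floor of the steel tray. Leave the tub standing where it is, and leave the green-lidded tub shut and undisturbed.

Things in the scene. Friction and masses are not known exactly. Their poses are not given: they have to be found in the camera images.
- blue_lid: Blue round lid, 90 g, loose on the tub: disc dia 100 mm, 5 thick, over a plug dia 76 that reaches 6 mm into the mouth. Origin: centre of plug underside (it rests on this when laid flat), z up; disc top at z 11. Upright white grip tab on the disc: x 18 to 48, 12 thick along y, top at z 49. It points away from the robot (+x) within 35 deg. Tab side tips up about the opposite edge (x -45, z 6).
- blue_tub: White round tub that wears the blue lid: outer dia 92 mm, wall 3 mm, 90 mm tall, about 0.5 kg with mouthpieces inside, standing loose on the bench. Origin: centre of its underside, z up; rim at z 90 mm. The seated lid's origin is 84 mm above the tub's.
- green_lid: The decoy: a lid of the same shape and size in green (also with a white tab), on an identical white tub, same origin and axes. To be left alone.
- tray: Shallow open steel tray fixed on the bench, 220 mm (its x) by 190 mm (its y), walls 4 mm thick and 18 mm high, floor 4 mm thick. Origin: centre of its underside, so the floor's upper face is at z = +4 mm. Empty at the start.
Mind the look-alikes: they are no part of the job. What is shaped like the blue_tub but red is not meant.

How it is judged:
By the outcome, as a careful person would: the job done as asked, in the order asked, and still so for the second after the job is handed in, with the robot touching nothing.
It also fails if it takes over 45 s, if anything falls off the work surface, if the arm or the gripper's body presses on something with over 40 N, if the wrist force passes 120 N, or if a joint passes its speed limit or range.

## Working session

There is one attempt and no reset: what is moved stays moved. The work goes in short steps, each a Python script; the robot and the scene stay as the last script left them, time stands still between calls to the robot, and variables do not carry over. Pictures are saved under pics/ and viewed, and the job is handed in when it is done.

```bash
mkdir -p pics; ls; python3 - <<'E'
from cell import env,camera,calibration
import cv2,numpy as np
for n in ["scene","top"]:
    p,d=camera(n); cv2.imwrite(f"pics/{n}0.png",p); np.save(f"{n}0.npy",d); print(n,calibration(n))
s=env.get_state(); print(s['time'],s['tcp_pos'],s['orientation'],s['force'])
E
```

```text
pics
scene {'fx': 350.4785107568452, 'fy': 350.4785107568452, 'cx': 254.01812699121353, 'cy': 189.37346352456913, 'k1': -0.08076122309226828, 'rvec': array([ 1.71079635,  1.79798282, -0.7690431 ]), 'tvec': array([ 0.0231283 , -0.26282942,  1.29065289])}
top {'fx': 370.4755184884055, 'fy': 370.4755184884055, 'cx': 255.81896187640484, 'cy': 187.41836905825318, 'k1': 0.029478581062691023, 'rvec': array([ 2.10187406, -2.15895662,  0.10446394]), 'tvec': array([0.03043525, 0.479054  , 0.88989573])}
0.1 [0.20497291 0.64267992 0.30301119] [-7.39721832e-05  1.53761911e-01  9.88107570e-01 -8.36044202e-04] [-0.02282085  0.32170268 -0.37708296]
```

View pics/scene0.png

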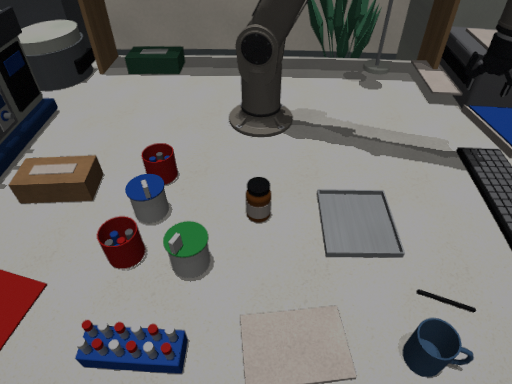

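View pics/top0.png

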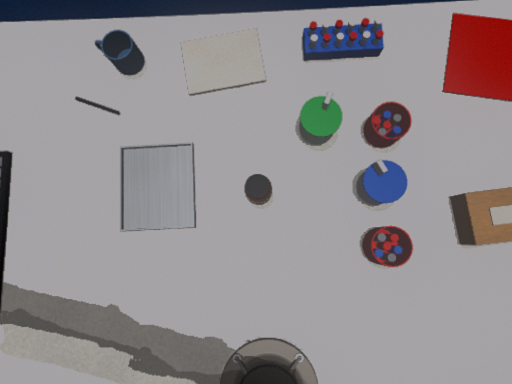

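The scene and top pictures show the blue lid at top-view (385,182), between two open red tubs at (390,121) and (391,246). The green-lidded tub is at (321,117), a bottle at (259,189) and the tray at (158,187).

```bash
cat > h.py <<'E'
import numpy as np,cv2
from scipy.spatial.transform import Rotation as R
def cloud(d,c):
    v,u=np.mgrid[0:d.shape[0],0:d.shape[1]]
    K=np.array([[c['fx'],0,c['cx']],[0,c['fy'],c['cy']],[0,0,1]])
    n=cv2.undistortPoints(np.stack([u,v],-1).reshape(-1,1,2).astype(float),K,np.array([c['k1'],0,0,0.])).reshape(d.shape+(2,))
    P=np.concatenate([n*d[...,None],d[...,None]],-1)
    Rm=R.from_rotvec(c['rvec']).as_matrix()
    return (P-c['tvec'])@Rm   # R^T (p-t)
def q(Rm):
    x=R.from_matrix(Rm).as_quat(); return np.array([x[3],x[0],x[1],x[2]])
E
python3 - <<'E'
from h import *
from cell import calibration
for n in ["top","scene"]:
    p=cv2.imread(f"pics/{n}0.png"); d=np.load(f"{n}0.npy"); W=cloud(d,calibration(n))
    hsv=cv2.cvtColor(p,cv2.COLOR_BGR2HSV)
    Z=W[...,2]
    boxes={"top":dict(blue=(340,145,430,215),green=(280,85,345,150)),"scene":dict(blue=(115,165,175,225),green=(155,215,215,285))}[n]
    for k,(a,b,c_,e) in boxes.items():
        sub=np.zeros(Z.shape,bool); sub[b:e,a:c_]=1
        H=hsv[...,0]; sat=hsv[...,1]>120
        col=sub&sat&((H>100)&(H<130) if k=="blue" else (H>45)&(H<85))
        zt=np.median(Z[col]); disc=col&(abs(Z-zt)<.006)
        pts=W[disc]; 
        (cx,cy),r=cv2.minEnclosingCircle(np.float32(pts[:,:2]))
        tab=sub&(Z>zt+.012)&(d>0); tp=W[tab]; top=tp[tp[:,2]>zt+.03]
        print(n,k,"ztop",zt,"circ",cx,cy,r,"mean",pts[:,:2].mean(0),"tab n",len(tp),len(top),tp.mean(0),top.mean(0), tp[:,2].max(), "ang",np.degrees(np.arctan2(top[:,1].mean()-cy,top[:,0].mean()-cx)))
        print(cv2.minAreaRect(np.float32(top[:,:2])*1000))
    # other tall things
    if n=="top":
        for nm,(a,b,c_,e) in dict(tray=(112,135,205,240),redA=(360,95,415,150),redB=(360,220,415,272),bottle=(240,170,275,210),rack=(300,15,385,62),box=(450,185,511,245)).items():
            s=W[b:e,a:c_].reshape(-1,3); s=s[(s[:,2]>.012)]
            print(nm,np.percentile(s,[2,98],axis=0).round(3).tolist(), (cv2.minAreaRect(np.float32(s[:,:2])*1000)), np.median(Z[230:260,300:330]))
E
```

```text
top blue ztop 0.09449962842320986 circ 0.47670838236808777 -0.2804092466831207 0.04924442619085312 mean [ 0.47280055 -0.28117874] tab n 121 83 [ 0.50477956 -0.26362324  0.12632746] [ 0.50571266 -0.2646496   0.13156182] 0.1358353957593401 ang 28.517712135913754
((505.9455871582031, -265.4879455566406), (28.716102600097656, 12.67556095123291), 27.408554077148438)
top green ztop 0.09455564453805021 circ 0.6372087597846985 -0.14271119236946106 0.048982731997966766 mean [ 0.63506967 -0.1416453 ] tab n 92 76 [ 0.66365579 -0.15410028  0.12906899] [ 0.665662   -0.15525416  0.13169556] 0.13538320954326 ang -23.78919574720743
((667.2808227539062, -156.4888458251953), (13.184624671936035, 30.928401947021484), 61.78734588623047)
tray [[0.352, -0.018, 0.012], [0.604, 0.369, 0.948]] ((486.6235656738281, 175.08395385742188), (407.4736633300781, 236.73069763183594), 85.22532653808594) -0.00010432456555317172
redA [[0.577, -0.349, 0.015], [0.666, -0.262, 0.091]] ((490.43145751953125, -195.03610229492188), (90.42431640625, 440.4910583496094), 49.69660568237305) -0.00010432456555317172
redB [[0.289, -0
[... 723 characters left out ...]
5845568404 circ 0.4785832166671753 -0.2793125510215759 0.0506373830139637 mean [ 0.48010208 -0.27937653] tab n 83 52 [ 0.51396108 -0.26213982  0.12496677] [ 0.51052507 -0.26398201  0.13095955] 0.13398875946365593 ang 25.638748535249587
((507.521240234375, -265.6631164550781), (30.968908309936523, 11.958477020263672), 27.858922958374023)
scene green ztop 0.0937561102513107 circ 0.6392294764518738 -0.1415720134973526 0.04966937378048897 mean [ 0.63873026 -0.13723238] tab n 161 90 [ 0.67275162 -0.15353748  0.12333035] [ 0.67134455 -0.15401521  0.13016331] 0.13377574524820643 ang -21.179189914046596
((670.353515625, -154.9532012939453), (12.767034530639648, 29.01826286315918), 66.90773010253906)
```

```bash
python3 - <<'E'
import cv2
p=cv2.imread("pics/top0.png"); cv2.imwrite("pics/c1.png",cv2.resize(p[80:280,280:440],None,fx=3,fy=3,interpolation=cv2.INTER_CUBIC))
E
```

```text
(no output)
```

View pics/c1.png

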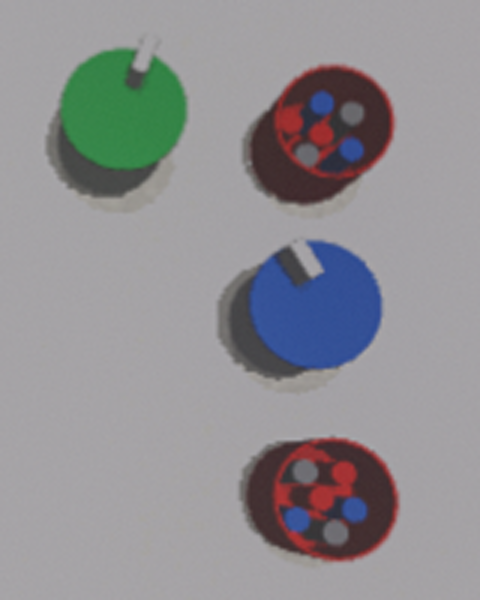

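Blue lid centre ≈ (0.477,-0.280), with the tab along about 27.7° (both cameras agree). Next: the tray pose, then IK feasibility for each tool flip.

```bash
cat >> h.py <<'E'
def frames(a,flip):
    X=np.array([np.cos(a),np.sin(a),0]);Y=np.array([-np.sin(a),np.cos(a),0]);Zv=np.array([0,0,1.])
    L=np.stack([X,Y,Zv],1)
    s=1 if flip else -1
    T=np.stack([s*X, -s*Y, -Zv],1)   # tool axes
    return L,T
E
python3 - <<'E'
from h import *
from cell import calibration,kin,env
d=np.load("top0.npy");W=cloud(d,calibration("top"))
p=cv2.imread("pics/top0.png")
# tray walls: height mask
s=np.zeros(d.shape,bool); s[135:240,110:205]=1
m=s&(W[...,2]>.010)&(W[...,2]<.03); print("wall",m.sum(),cv2.minAreaRect(np.float32(W[m][:,:2])*1000))
m2=s&(W[...,2]>.0025)&(W[...,2]<.03); print("tray",m2.sum(),cv2.minAreaRect(np.float32(W[m2][:,:2])*1000), np.median(W[180:195,150:165,2]))
q0=np.array(env.get_state()['qpos'])
a=np.radians(27.7); C=np.array([.477,-.280,.084])
for fl in (0,1):
    L,T=frames(a,fl)
    g=np.array([.033,0,.092])
    for nm,z in (("pre",.12),("grasp",0)):
        j=kin.inverse_kinematics(C+L@g+[0,0,z],q(T)); print(fl,nm,None if j is None else np.round(j,2))
    for th in (17.5,):
        Rt=R.from_rotvec(-np.radians(th)*L[:,1]).as_matrix(); pv=C+L@[-.045,0,.006]
        for dz in (0,.1):
            j=kin.inverse_kinematics(pv+Rt@(C+L@g-pv)+[0,0,dz],q(Rt@T)); print("tilt",None if j is None else np.round(j,2))
    for ap in (-30,0,30,60):
        L2,T2=frames(np.radians(ap),fl)
        j=kin.inverse_kinematics(np.array([.48,.22,.004])+L2@g,q(T2)); print("place",ap,None if j is None else np.round(j,2))
E
```

```text
wall 700 ((494.27362060546875, 273.2914123535156), (220.48190307617188, 189.5170135498047), 1.484827995300293)
tray 5296 ((496.25048828125, 276.97052001953125), (247.8542938232422, 275.55047607421875), 89.73480224609375) 0.0039678824799109025
0 pre [-0.39  0.49  1.04  1.86 -0.48  1.07  2.89]
0 grasp [-0.14  0.55  0.68  1.95 -0.48  0.8   2.87]
tilt [ 1.16  0.49 -0.78  1.99  0.16  0.61  2.4 ]
tilt [ 1.18  0.34 -0.78  1.91 -0.01  0.8   2.51]
place -30 [-0.65  0.57  0.21  2.02 -0.2   0.57  0.74]
place 0 [-0.6   0.57  0.11  1.99 -0.11  0.59  1.15]
place 30 [-0.53  0.57 -0.02  1.98  0.02  0.59  1.53]
place 60 [-0.46  0.57 -0.14  1.98  0.14  0.6   1.92]
1 pre [-0.28  0.41  0.86  1.86 -0.36  1.03 -0.36]
1 grasp [-0.25  0.62  0.85  1.96 -0.62  0.85 -0.14]
tilt [-0.25  0.62  1.06  2.08 -1.1   0.95  0.39]
tilt [-0.31  0.4   1.07  2.   -0.79  0.99  0.09]
place -30 [-1.31  1.08  1.26  2.06 -1.24  1.09 -1.5 ]
place 0 [-0.91  0.64  0.53  2.01 -0.53  0.63 -1.61]
place 30 [-0.9   0.63  0.47  2.   -0.47  0.62 -1.17]
place 60 [-0.91  0.61  0.43  2.01 -0.44  0.61 -0.7 ]
```

```bash
python3 - <<'E'
from h import *
from cell import calibration,kin,env,camera
env.goto_joints([0.49,0.45,0.0,1.72,0,1.0,-0.1])
s=env.get_state(); print(s['time'],s['tcp_pos'],R.from_quat(np.roll(s['orientation'],-1)).as_matrix().round(2).tolist())
a=np.radians(27.7); C=np.array([.477,-.280,.084]); g=np.array([.033,0,.092])
for fl in (0,1):
    L,T=frames(a,fl)
    for z in (.12,0):
        j=kin.inverse_kinematics(C+L@g+[0,0,z],q(T)); print(fl,None if j is None else np.round(j,2))
    Rt=R.from_rotvec(-np.radians(17.5)*L[:,1]).as_matrix(); pv=C+L@[-.045,0,.006]
    j=kin.inverse_kinematics(pv+Rt@(C+L@g-pv),q(Rt@T)); print("tilt",None if j is None else np.round(j,2))
E
```

```text
3.7083 [ 0.51714837 -0.34523769  0.25413989] [[0.56, 0.83, -0.02], [0.83, -0.55, 0.01], [-0.0, -0.03, -1.0]]
0 [ 0.83  0.37 -0.58  1.79  0.23  1.05  2.22]
0 [ 0.82  0.53 -0.58  1.89  0.38  0.84  2.1 ]
tilt [ 1.13  0.48 -0.75  2.    0.13  0.6   2.42]
1 [ 0.3   0.31  0.09  1.82 -0.03  1.01 -0.69]
1 [ 0.31  0.46  0.08  1.92 -0.05  0.76 -0.67]
tilt [ 0.61  0.38 -0.09  2.03 -0.4   0.6  -0.25]
```

```bash
python3 - <<'E'
from h import *
from cell import calibration,kin,env,camera
a=np.radians(27.7); C=np.array([.477,-.280,.084]); g=np.array([.033,0,.092])
L,T=frames(a,1)
env.reach(C+L@g+[0,0,.12],q(T))
c=calibration("wrist");p,d=camera("wrist"); cv2.imwrite("pics/w1.png",p); np.save("w1.npy",d)
W=cloud(d,c); Z=W[...,2]
s=env.get_state(); print(s['time'],s['tcp_pos'],s['force'])
hsv=cv2.cvtColor(p,cv2.COLOR_BGR2HSV)
blue=(hsv[...,0]>100)&(hsv[...,0]<130)&(hsv[...,1]>120)&(abs(Z-.094)<.006)
blue&=np.linalg.norm(W[...,:2]-C[:2],axis=2)<.065
pts=W[blue]; print(len(pts),np.median(pts[:,2]),cv2.minEnclosingCircle(np.float32(pts[:,:2]*1000)))
top=(Z>.125)&(Z<.142)&(np.linalg.norm(W[...,:2]-(C+L@g)[:2],axis=2)<.03)
print(top.sum(),W[top].mean(0),cv2.minAreaRect(np.float32(W[top][:,:2]*1000)))
E
```

```text
4.375 [ 0.50613329 -0.26546714  0.29570048] [-1.04870996 -0.33140308  0.27215215]
6075 0.09549965872429288 ((478.2986145019531, -279.9280090332031), 49.781593322753906)
479 [ 0.50914576 -0.26456746  0.13292674] ((508.15570068359375, -265.14752197265625), (29.895397186279297, 11.45078182220459), 27.813690185546875)
```

View pics/w1.png

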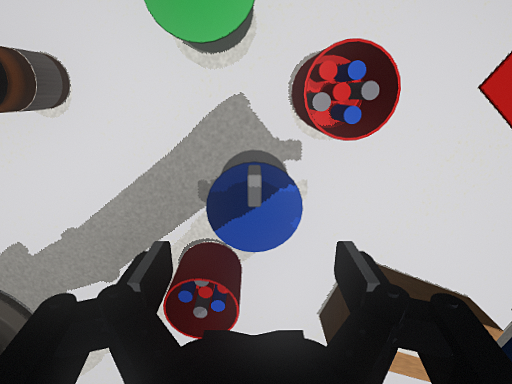

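The wrist view shows the blue lid centred at (254,205) with the tab at (254,186), upright in the picture and so aligned with the jaws. The wrist estimate (0.4783,-0.2799), 27.8° agrees with the others. I'll grasp.

```bash
python3 - <<'E'
from h import *
from cell import calibration,kin,env,camera
a=np.radians(27.8); C=np.array([.478,-.280,.084]); g=np.array([.033,0,.092])
L,T=frames(a,1)
env.grip(.04,40)
print(env.movel(C+L@g+[0,0,.05],.15,q(T)))
print(env.movel(C+L@g,.06,q(T),stop_force=6))
s=env.get_state(); print(s['time'],s['tcp_pos'],(C+L@g),s['force'],s['opening'])
env.grip(0.0,40)
s=env.get_state(); print(s['time'],s['tcp_pos'],s['force'],s['torque'],s['opening'],s['qpos'].round(2) if hasattr(s['qpos'],'round') else s['qpos'])
c=calibration("wrist");p,d=camera("wrist"); cv2.imwrite("pics/w2.png",p)
E
```

```text
False
False
6.4833 [ 0.50743884 -0.26475492  0.17629761] [ 0.50719117 -0.26460924  0.176     ] [ 0.17253704  0.38810631 -0.0752775 ] 0.039913418360680436
6.8417 [ 0.50750227 -0.26476877  0.17647145] [0.73642545 0.26391674 1.8932851 ] [-0.00095854  0.0044172   0.0233781 ] 0.011319784286879356 [ 0.32  0.46  0.07  1.92 -0.05  0.76 -0.67]
```

View pics/w2.png

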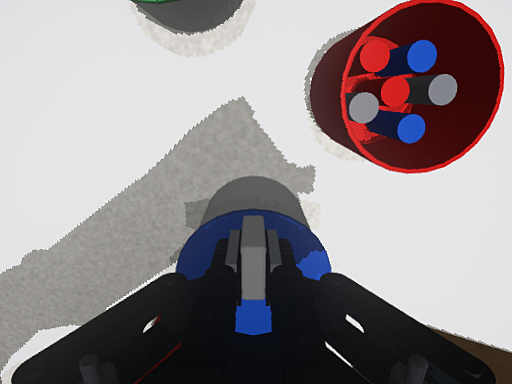

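The pads hold the tab at (253,255) with an 11.3 mm opening. Now I'll tip in small arc steps about the far edge, watching the force.

```bash
python3 - <<'E'
from h import *
from cell import calibration,kin,env,camera
a=np.radians(27.8); C=np.array([.478,-.280,.084]); g=np.array([.033,0,.092])
L,T=frames(a,1); pv=C+L@[-.045,0,.006]; P0=C+L@g
for th in (3,6,9,12,15,17.5):
    Rt=R.from_rotvec(-np.radians(th)*L[:,1]).as_matrix()
    env.movel(pv+Rt@(P0-pv),.05,q(Rt@T))
    s=env.get_state(); print(th,round(s['time'],2),(s['tcp_pos']-(pv+Rt@(P0-pv))).round(4),s['force'].round(2),s['torque'].round(2))
for n in("scene","wrist"):
    c=calibration(n);p,d=camera(n); cv2.imwrite(f"pics/{n}3.png",p); np.save(n+"3.npy",d); np.save(n+"3c.npy",c,allow_pickle=True)
p=cv2.imread("pics/scene3.png"); cv2.imwrite("pics/s3c.png",cv2.resize(p[120:280,80:240],None,fx=3.7,fy=3.7,interpolation=cv2.INTER_CUBIC))
E
```

```text
3 7.17 [-0.0009 -0.0006 -0.0001] [-0.45 -0.52 -0.17] [-0.14  0.23  0.  ]
6 7.44 [-0.0005 -0.0002 -0.0003] [-0.1  -0.   -0.08] [-0.14  0.23 -0.01]
9 7.72 [-0.0002 -0.     -0.0003] [-0.44 -0.77 -1.18] [-0.12  0.24 -0.02]
12 7.99 [-0.0001  0.     -0.0003] [-0.51 -0.67 -0.76] [-0.18  0.28  0.01]
15 8.27 [-0.0001  0.     -0.0003] [-0.72 -0.06  0.24] [-0.16  0.31  0.03]
17.5 8.52 [-0.0001 -0.     -0.0003] [ 0.09 -0.06 -0.82] [-0.22  0.43 -0.03]
```

View pics/s3c.png

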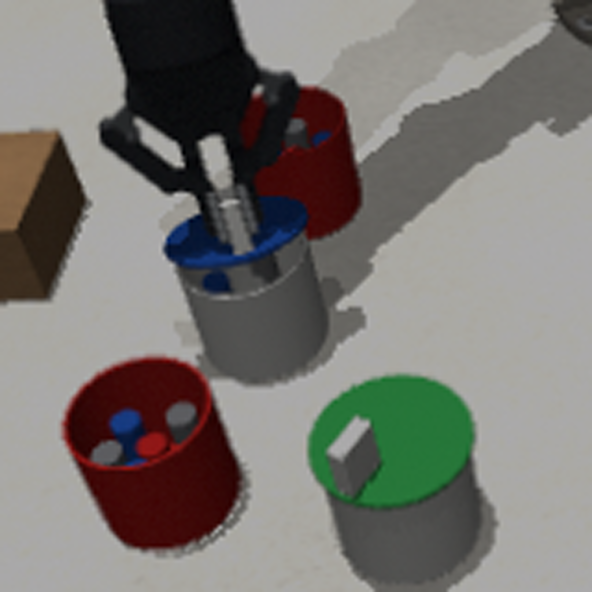

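View pics/wrist3.png

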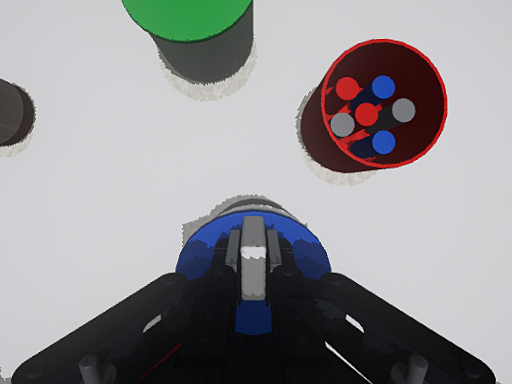

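The lid is tipped: the tab side shows an open gap (scene crop 215,285) and the far edge sits on the rim. I'll measure the true tilt and the far-edge height from the depth.

```bash
python3 - <<'E'
from h import *
a=np.radians(27.8); C=np.array([.478,-.280,.084]);L,_=frames(a,1)
for n in("wrist","scene"):
    p=cv2.imread(f"pics/{n}3.png");d=np.load(n+"3.npy");c=np.load(n+"3c.npy",allow_pickle=True).item()
    W=(cloud(d,c)-C)@L
    hsv=cv2.cvtColor(p,cv2.COLOR_BGR2HSV)
    m=(hsv[...,0]>105)&(hsv[...,0]<125)&(hsv[...,1]>120)&(np.linalg.norm(W[...,:2],axis=2)<.06)&(W[...,2]>.006)&(W[...,2]<.06)&(d>0)
    P=W[m]
    if n=="scene": print("lowest-x", P[np.argsort(P[:,0])[:8]].round(4).tolist())
    for _ in range(4):
        A=np.c_[P[:,:2],np.ones(len(P))];k=np.linalg.lstsq(A,P[:,2],rcond=None)[0];r=P[:,2]-A@k;P=P[abs(r)<max(.0015,2*r.std())]
    print(n,len(P),k,np.degrees(np.arctan(k[:2])),"x range",P[:,0].min(),P[:,0].max(),r.std())
    th=np.arctan(k[0]); print("expected top plane intercept", .006+.045*np.tan(th)+.005/np.cos(th))
E
```

```text
wrist 5118 [0.29695508 0.00167772 0.0253997 ] [16.53905458  0.09612637] x range -0.04290240696462194 0.04467404983016115 0.0005766758421252128
expected top plane intercept 0.02457877765538871
lowest-x [[-0.0431, 0.0245, 0.011], [-0.0424, -0.0212, 0.0113], [-0.0413, -0.0188, 0.0112], [-0.0403, 0.0268, 0.0124], [-0.0401, 0.0293, 0.0116], [-0.0376, -0.0268, 0.0137], [-0.0371, 0.0317, 0.0131], [-0.037, -0.0244, 0.0133]]
scene 316 [0.29630997 0.00249835 0.02406367] [16.50508149  0.14314463] x range -0.04308041974357802 0.045221274926712116 0.0006559448222984128
expected top plane intercept 0.02454883014603896
```

Tilt measures 16.5° in both cameras, and the far edge agrees with rim contact to within 1 mm. Next: lift, level, carry, and look in the air.

```bash
python3 - <<'E'
from h import *
from cell import calibration,kin,env,camera
a=np.radians(27.8); C=np.array([.478,-.280,.084]); g=np.array([.033,0,.092])
L,T=frames(a,1); pv=C+L@[-.045,0,.006]; P0=C+L@g
Rt=R.from_rotvec(-np.radians(17.5)*L[:,1]).as_matrix(); P=pv+Rt@(P0-pv)
env.dwell(.2)
env.movel(P+[0,0,.03],.06,q(Rt@T))
env.movel(P+[0,0,.12],.15,q(Rt@T))
env.movel(P0+[0,0,.15],.1,q(T))
C2=np.array([.494,.273,.004]); L2,T2=frames(np.radians(60),1); P2=C2+L2@g
j=kin.inverse_kinematics(P2+[0,0,.2],q(T2)); print(np.round(j,2)); s=env.get_state(); print(s['time'],s['opening'],np.round(s['qpos'],2))
env.reach(P2+[0,0,.2],q(T2))
s=env.get_state(); print(s['time'],s['tcp_pos'],P2,s['force'].round(2),s['torque'].round(2),s['opening'])
c=calibration("wrist");p,d=camera("wrist"); cv2.imwrite("pics/w4.png",p)
tp,td=camera("top"); cv2.imwrite("pics/top4.png",tp); np.save("top4.npy",td)
Ra=R.from_quat(np.roll(s['orientation'],-1)).as_matrix(); print((Ra@T2.T).round(4).tolist())
W=(cloud(d,c)-(s['tcp_pos']-L2@g))@L2
hsv=cv2.cvtColor(p,cv2.COLOR_BGR2HSV)
m=(hsv[...,0]>105)&(hsv[...,0]<125)&(hsv[...,1]>120)&(np.linalg.norm(W[...,:2],axis=2)<.06)&(abs(W[...,2]-.011)<.02)&(d>0)
P=W[m]
for _ in range(4):
    A=np.c_[P[:,:2],np.ones(len(P))];k=np.linalg.lstsq(A,P[:,2],rcond=None)[0];r=P[:,2]-A@k;P=P[abs(r)<max(.0015,2*r.std())]
print(len(P),k,np.degrees(np.arctan(k[:2])))
E
```

```text
[-0.24  0.4  -0.52  1.74  0.22  1.06 -1.35]
10.7167 0.011493574929925298 [ 0.41  0.29 -0.05  1.78  0.01  1.07 -0.73]
12.7583 [0.51150392 0.29993441 0.29592973] [0.5105     0.30157884 0.096     ] [ 0.61  0.07 -0.29] [ 0.04  0.02 -0.06] 0.011220092427725049
[[1.0, 0.0028, -0.0004], [-0.0028, 1.0, 0.0009], [0.0004, -0.0009, 1.0]]
5196 [-0.01389145  0.00019862  0.01138451] [-0.79587047  0.01137981]
```

View pics/top4.png

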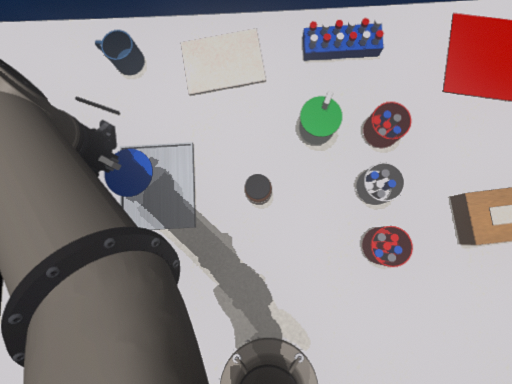

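View pics/w4.png

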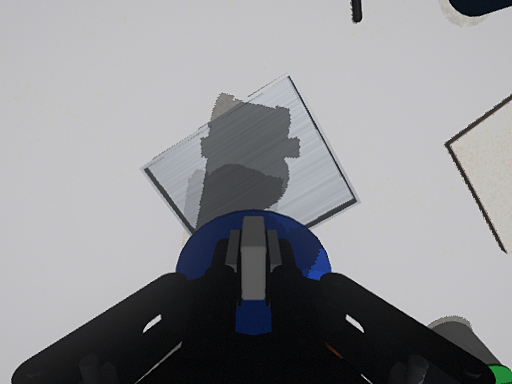

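Lid held, 0.8° low on the tab side; the blue tub is still at (385,182) with its mouth open and the green one is unmoved. I'll correct the level and lower it gently.

```bash
python3 - <<'E'
from h import *
from cell import calibration,kin,env,camera
g=np.array([.033,0,.092])
C2=np.array([.494,.273,.004]); L2,T2=frames(np.radians(60),1)
Rt=R.from_rotvec(-np.radians(.8)*L2[:,1]).as_matrix(); P=C2+Rt@(L2@g); Q=q(Rt@T2)
env.movel(P+[0,0,.05],.15,Q)
env.movel(P+[0,0,.008],.08,Q)
env.dwell(.2); s=env.get_state(); print(s['time'],s['tcp_pos']-P,s['force'].round(2))
print(env.movel(P+[0,0,-.004],.015,Q,stop_force=3))
s=env.get_state(); print(s['time'],s['tcp_pos']-P,s['force'].round(2),s['torque'].round(2))
c=calibration("wrist");p,d=camera("wrist"); cv2.imwrite("pics/w5.png",p)
W=(cloud(d,c)-C2)@L2
hsv=cv2.cvtColor(p,cv2.COLOR_BGR2HSV)
m=(hsv[...,0]>105)&(hsv[...,0]<125)&(hsv[...,1]>120)&(np.linalg.norm(W[...,:2],axis=2)<.06)&(abs(W[...,2]-.011)<.02)&(d>0)
P=W[m]
for _ in range(4):
    A=np.c_[P[:,:2],np.ones(len(P))];k=np.linalg.lstsq(A,P[:,2],rcond=None)[0];r=P[:,2]-A@k;P=P[abs(r)<max(.0015,2*r.std())]
print(len(P),k,np.degrees(np.arctan(k[:2])))
E
```

```text
14.8833 [0.00029994 0.00022314 0.00852583] [ 0.49 -1.01 -0.89]
True
15.45 [1.34409722e-05 1.43837068e-05 2.99065221e-05] [-0.46 -0.61  5.23] [-0.26  0.19  0.  ]
5189 [-0.00304767  0.00172101  0.01150663] [-0.17461805  0.09860662]
```

It touched down at the expected height and is level to 0.2°. Releasing and retreating.

```bash
python3 - <<'E'
from h import *
from cell import calibration,kin,env,camera
s=env.get_state(); P=s['tcp_pos']
env.grip(.035); env.dwell(.2)
s=env.get_state(); print(s['opening'],s['force'].round(2))
env.movel(P+[0,0,.06],.08); env.movel(P+[0,0,.2],.2)
env.goto_joints([-1.37, 0.477, 0.022, 1.555, -0.011, 1.109, -0.083])
s=env.get_state(); print(s['time'],s['force'].round(2))
for n in ("top","scene"):
    p,d=camera(n); cv2.imwrite(f"pics/{n}6.png",p); W=cloud(d,calibration(n)); hsv=cv2.cvtColor(p,cv2.COLOR_BGR2HSV)
    for k,lo,hi,c in (("blue",105,125,(.494,.273)),("green",45,85,(.638,-.142))):
        m=(hsv[...,0]>lo)&(hsv[...,0]<hi)&(hsv[...,1]>110)&(np.linalg.norm(W[...,:2]-c,axis=2)<.06)&(d>0); Q=W[m]
        zt=np.median(Q[:,2]);Q=Q[abs(Q[:,2]-zt)<.006]
        A=np.c_[Q[:,:2],np.ones(len(Q))];kk=np.linalg.lstsq(A,Q[:,2],rcond=None)[0]
        print(n,k,len(Q),zt,cv2.minEnclosingCircle(np.float32(Q[:,:2]*1000)),np.degrees(np.arctan(kk[:2])).round(2))
    m=(abs(W[...,2]-.09)<.004)&(np.linalg.norm(W[...,:2]-(.478,-.280),axis=2)<.06); print("rim",cv2.minEnclosingCircle(np.float32(W[m][:,:2]*1000)))
E
```

```text
0.03514731247594538 [ 0.2   1.01 -0.05]
19.4833 [-0.29  0.31  0.21]
top blue 1072 0.014864594852572272 ((492.4178466796875, 271.37615966796875), 49.75020217895508) [-0.27 -0.  ]
top green 1195 0.09439644445238501 ((637.5339965820312, -141.9326171875), 48.90255355834961) [-0.02  0.12]
rim ((477.29693603515625, -281.0478210449219), 45.88850402832031)
scene blue 700 0.013842999352724062 ((491.6380615234375, 270.673583984375), 51.374732971191406) [0.09 0.44]
scene green 1003 0.09370026480919297 ((639.2955932617188, -141.91241455078125), 49.44663619995117) [ 0.16 -0.09]
rim ((478.85906982421875, -280.11370849609375), 47.028656005859375)
```

View pics/scene6.png

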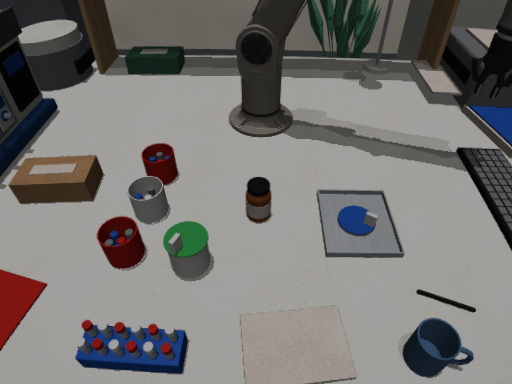

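View pics/top6.png

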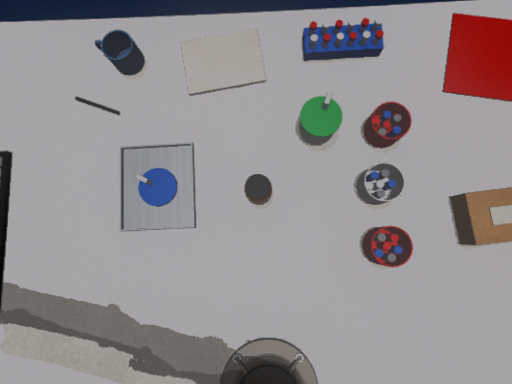

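The lid lies flat in the middle of the tray (top 158,187; scene 357,220) with its tab up. The tub is open and standing at (384,184), and the green-lidded tub at (321,117) is unchanged.

```bash
python3 -c "
from cell import job
job.job_done()"
```

```text
the job is handed in; nothing more can be done
```

The blue lid is off its tub and lies flat, tab up, in the middle of the tray floor. I have handed the job in; the arm was back at its start pose by about 19.5 s.

- **Tipping:** I gripped the lid by its tab and tipped it about the far edge, commanding 17.5°. Both cameras measured 16.5°, with the far edge on the rim to within about 1 mm.
- **Placing:** In the air the lid hung 0.8° low on the tab side, so I corrected that before lowering it. It touched down at the expected height, stopping on a 3 N contact threshold (5.2 N read upward), and I released it there.
- **Final checks:** The disc top stands at z ≈ 14–15 mm, as expected for the tray floor, and it is level to about 0.4°. The blue tub's rim is within about 1 mm of where I first measured the lid. The green-lidded tub is unmoved to within about 1 mm, which is the measurement noise.
- **Disagreements:** The cameras differ by 1–2 mm, which is within calibration. The 1° shortfall in tilt looks like slight slip or play in the grip. No check failed.

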